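# Stand the dispensing barrels in their stands

### The job

Pick the four white dispensing barrels (the ones with a foot flange and a black tip cap) from the bench and set each one down, tip up, in the round aluminium stand of its size: the narrowest barrel in the smallest stand, the next in the next larger, and so on to the widest in the largest, each with its flange flat on the floor of the cup. Keep the barrels upright all the way, and leave the squeeze bottle and the flux jar standing where they are.

Things in the scene. Friction and masses are not known exactly. Their poses are not given: they have to be found in the camera images.
- barrel_a: The narrowest and shortest dispensing barrel: loose, white plastic, standing tip up. Round body 16 mm in diameter on a round foot flange 28 mm in diameter and 5 mm thick; 84 mm tall in all: straight body up to 58 mm, then a 12 mm taper and a 14 mm black tip cap, 12 mm in diameter. About 30 g. Origin: centre of the underside of the flange; z up along the barrel, towards the tip.
- barrel_b: The second narrowest dispensing barrel: loose, white plastic, standing tip up. Round body 25 mm in diameter on a round foot flange 38 mm in diameter and 5 mm thick; 94 mm tall in all: straight body up to 68 mm, then a 12 mm taper and a 14 mm black tip cap, 12 mm in diameter. About 60 g. Origin: centre of the underside of the flange; z up along the barrel, towards the tip.
- barrel_c: The second widest dispensing barrel: loose, white plastic, standing tip up. Round body 35 mm in diameter on a round foot flange 50 mm in diameter and 5 mm thick; 104 mm tall in all: straight body up to 78 mm, then a 12 mm taper and a 14 mm black tip cap, 12 mm in diameter. About 110 g. Origin: centre of the underside of the flange; z up along the barrel, towards the tip.
- barrel_d: The widest and tallest dispensing barrel: loose, white plastic, standing tip up. Round body 46 mm in diameter on a round foot flange 64 mm in diameter and 5 mm thick; 116 mm tall in all: straight body up to 90 mm, then a 12 mm taper and a 14 mm black tip cap, 12 mm in diameter. About 200 g. Origin: centre of the underside of the flange; z up along the barrel, towards the tip.
- stand_a: The smallest round stand, for the narrowest and shortest barrel: a shallow aluminium cup fixed to the bench, inside diameter 44 mm, outside 54 mm, floor 6 mm above the bench, rim 15 mm above the bench. Origin: on the axis, at bench level (6 mm below the inner floor); z up.
- stand_b: The second smallest round stand, for the second narrowest barrel: a shallow aluminium cup fixed to the bench, inside diameter 54 mm, outside 64 mm, floor 6 mm above the bench, rim 15 mm above the bench. Origin: on the axis, at bench level (6 mm below the inner floor); z up.
- stand_c: The second largest round stand, for the second widest barrel: a shallow aluminium cup fixed to the bench, inside diameter 66 mm, outside 76 mm, floor 6 mm above the bench, rim 15 mm above the bench. Origin: on the axis, at bench level (6 mm below the inner floor); z up.
- stand_d: The largest round stand, for the widest and tallest barrel: a shallow aluminium cup fixed to the bench, inside diameter 80 mm, outside 90 mm, floor 6 mm above the bench, rim 15 mm above the bench. Origin: on the axis, at bench level (6 mm below the inner floor); z up.
- squeeze_bottle: Bystander: loose white squeeze bottle without a foot flange, body 44 mm in diameter and 70 mm tall, then a long pointed white nozzle, 108 mm in all. Origin: centre of the underside; z up.
- flux_jar: Bystander: loose low amber jar with a black lid, 56 mm in diameter, 50 mm tall. Origin: centre of the underside; z up. Other small things on the bench among these (tape roll, tin, circuit board, needle tray, parts tray, screwdriver) are all lower than 30 mm.
Not all that is in view belongs to the job. Leave any blue, purple or turquoise look-alike of the barrel_a alone.

How it is judged:
At the end, for the whole second after the job is handed in: Each of the four barrels stands in the stand of its size: axis within 11 mm of the stand axis, flange down on the cup floor (underside less than 9.5 mm above the bench; the floor is at 6 mm, the rim at 15 mm), leaning less than 0.1 rad, at rest and released (horizontal distance between barrel_a and stand_a below 0.011 m and z of barrel_a in the frame of stand_a below 0.0095 m and angle between each of barrel_a, barrel_b, barrel_c, barrel_d's own z axis and vertical below 0.1 rad and linear speed of each of barrel_a, barrel_b, barrel_c, barrel_d below 0.02 m/s and contact force between each of barrel_a, barrel_b, barrel_c, barrel_d and the fingers below 0.1 N and horizontal distance between barrel_b and stand_b below 0.011 m and z of barrel_b in the frame of stand_b below 0.0095 m and horizontal distance between barrel_c and stand_c below 0.011 m and z of barrel_c in the frame of stand_c below 0.0095 m and horizontal distance between barrel_d and stand_d below 0.011 m and z of barrel_d in the frame of stand_d below 0.0095 m); the robot touches nothing.
It fails at once if a barrel is tipped over (leans more than 40 degrees) (angle between any of barrel_a, barrel_b, barrel_c, barrel_d's own z axis and vertical above 0.7 rad).
It fails at once if the squeeze bottle or the flux jar is moved more than 25 mm or tipped over (distance of any of squeeze_bottle, flux_jar from where it was at the start of the episode above 0.025 m or angle between any of squeeze_bottle, flux_jar's own z axis and vertical above 0.5 rad).
It also fails if it takes over 109 s, if anything falls off the work surface, if the arm or the gripper's body presses on something with over 40 N, if the wrist force passes 120 N, or if a joint passes its speed limit or range.

### The arm

A 6-joint arm with a two-finger parallel gripper is mounted at the origin on the work surface. World frame = base frame: x ahead of the robot, y to its left, z up, the work surface at z = 0. Lengths are in m, angles in rad, forces in N, time in s.
With the tool pointing down it reaches from about 0.35 to 0.975 m from the base axis. Payload 17.4 kg.
Tool frame: the origin (TCP) lies between the finger pads; the fingertips stand 22 mm ahead of it and the grasp point (between the pads) lies 3 mm ahead of it; z points along the fingers, y is the direction in which the jaws open and shut (so a half turn about z gives the same grasp; the last joint's range is limited). The gripper opens to 85 mm and grips with 20 to 120 N. Pads are 22 mm wide; open, the fingers measure 114 mm over their backs; the gripper's body (76 mm by 85 mm) begins 54 mm behind the grasp point. The pads swing forward as they close: fully open they stand 13 mm farther back than shut.
Start: joints at [1.191, 0.116, 1.442, -0, 1.584, -0.038], TCP at [0.226, 0.636, 0.219] pointing down, gripper open.
Joint ranges: [-2.83, 2.83], [-0.83, 2.19], [0.07, 2.5], [-1.14, 4.28], [0.01, 3], [-2.97, 2.97]. Speed limits (rad/s): [1.89, 1.89, 2.22, 3.14, 3.14, 3.14].

### API

Orientations are given as a 3x3 rotation matrix whose columns are the frame's x, y, z axes.
In Python, from rig import env, cams gives the robot as it stands. The module is installed in compiled form; this text tells all that it offers.
- The arm moves only by the tool drive_tool, never from a script. Its argument "deltas" is a list of rows, each an object with "delta_pos": the shift along the tool's x, y, z each as a share of 0.03 m, from -1 to 1, a list of three; "turn": the turn about the tool's z as a share of 30 degrees, from -1 to 1. In form: [{"delta_pos": [tx, ty, tz], "turn": turn}, ...]. A call has 1 to 10 rows; each row shifts and turns the commanded pose from where the row before left it, along the tool's axes as they then stand; what a row does not reach is not made up. A row lasts 1/8 s, in which the tool goes at most 62.5 mm and 10.7 degrees, less where a joint would pass 70% of its speed; a pose out of reach is approached as far as the arm can. A call with a number of a shift or a turn outside -1 to 1 is refused whole. A call with a gripper value outside its range is refused whole. "grip" is the closure, from -1 (fully open) to 1 (shut), set as the call begins (left out, the last holds). The fingers move at their own pace and stop on an object; the grip force is fixed at half the most. Time passes only in rows, so rows that do not move let the fingers close. It gives the time, the measured TCP pose, the force and the opening at its end, in the units of the state.
- env.read_state(): the state, without advancing time (a new reading comes with each control period).
- cams.snapshot(name): name is "scene" or "top" or "wrist"; returns a dict with "color" (400x640x3 uint8, red, green, blue), "fx", "fy", "cx", "cy" (pixels), "eye" and "rotation" of the camera in the world; the wrist camera has in their place "hand_eye" (4x4, takes a point from camera to tool coordinates, whose origin is the TCP and whose axes are the flange's). Camera axes: x right, y up, looking along -z (the intrinsics and any distortion apply to the point x, -y, -z); pixel columns grow to the right and rows downward; lengths in m; the calibration is good to about 2 mm. A picture is of the moment at which its call begins: read the wrist's pose just before it. There is no depth.
- env.finish_job(): hands the job in, once; it reports no verdict.
The state is a dict: "time_s": time; "joints": joint angles; "joint_vel": joint speeds; "joint_efforts": joint torques, N m; "position": TCP position; "ee_rot": TCP orientation; "wrist_force": force on the tool from outside, world axes, zero at the start; "torque": the same for the moment, N m; "width": opening from 0.0 (shut) to 1.0 (fully open).
Only numpy, scipy, OpenCV 4.12 (cv2) and the standard library are available. Lean on these libraries where they do the work, as an engineer would, in place of code of your own. Each camera call takes 0.05 s, during which the arm holds its last target. There are 200 camera calls.

## Working session

There is one attempt and no reset: what is moved stays moved. The work goes in short steps, Python scripts to look and compute and a tool call to move; the robot and the scene stay as the last step left them, time stands still between calls to the robot, and variables do not carry over. Pictures are saved under pics/ and viewed, about 12 in all and at most 16, crops included, and the job is handed in when it is done.

Besides the shell and the picture viewer there is one more tool, called after "Request:" by a JSON object that holds its "op" and its "data", one argument or row to a line. drive_tool: Moves the arm, as the interface text tells. Shift numbers are shares of 0.03 m and turn numbers shares of 30 degrees, none past 1 either way. Its arguments: {"type":"object","properties":{"deltas":{"type":"array","items":{"type":"object","properties":{"delta_pos":{"type":"array","items":{"type":"number"}},"turn":{"type":"number"}}}},"grip":{"type":"number"}},"required":["deltas"]}

```bash
mkdir -p pics; cat > h.py <<'E'
import numpy as np, cv2
from rig import env, cams
def save(s,fn,crop=None,scale=1):
    im=cv2.cvtColor(s['color'],cv2.COLOR_RGB2BGR)
    if crop: x0,y0,x1,y1=crop; im=im[y0:y1,x0:x1]
    if scale!=1: im=cv2.resize(im,None,fx=scale,fy=scale,interpolation=cv2.INTER_CUBIC)
    cv2.imwrite(fn,im)
def ray(s,u,v):
    return np.array(s['eye']),np.array(s['rotation'])@np.array([(u-s['cx'])/s['fx'],-(v-s['cy'])/s['fy'],-1.])
def onz(s,u,v,z):
    e,d=ray(s,u,v); return e+d*(z-e[2])/d[2]
def proj(s,p):
    c=np.array(s['rotation']).T@(np.asarray(p,float)-np.array(s['eye'])); 
    return s['cx']+s['fx']*c[0]/-c[2], s['cy']-s['fy']*c[1]/-c[2]
E
python3 - <<'E'
from h import *
import pickle
for n in ['top','scene']:
    s=cams.snapshot(n); pickle.dump(s,open(n+'.pkl','wb')); save(s,f'pics/{n}0.png',scale=1.25)
    print(n,{k:np.round(v,4).tolist() for k,v in s.items() if k!='color'})
st=env.read_state(); print(st['position'],np.round(st['ee_rot'],3),st['time_s'],st['width'])
E
```

```text
top {'fx': 494.8726, 'fy': 494.8726, 'cx': 312.6453, 'cy': 200.5838, 'eye': [0.4627, -0.0573, 1.0983], 'rotation': [[0.0064, 0.9975, -0.0701], [-0.9999, 0.0055, -0.0141], [-0.0137, 0.0702, 0.9974]]}
scene {'fx': 387.7629, 'fy': 387.7629, 'cx': 319.6401, 'cy': 200.4984, 'eye': [1.0225, -0.3646, 0.6107], 'rotation': [[0.5493, -0.5853, 0.5965], [0.8356, 0.377, -0.3996], [0.009, 0.7179, 0.6961]]}
[0.22619234 0.6357852  0.21795012] [[-0.942  0.335 -0.   ]
 [ 0.335  0.942 -0.001]
 [ 0.    -0.001 -1.   ]] 0.1 0.997659758865274
```

View pics/top0.png

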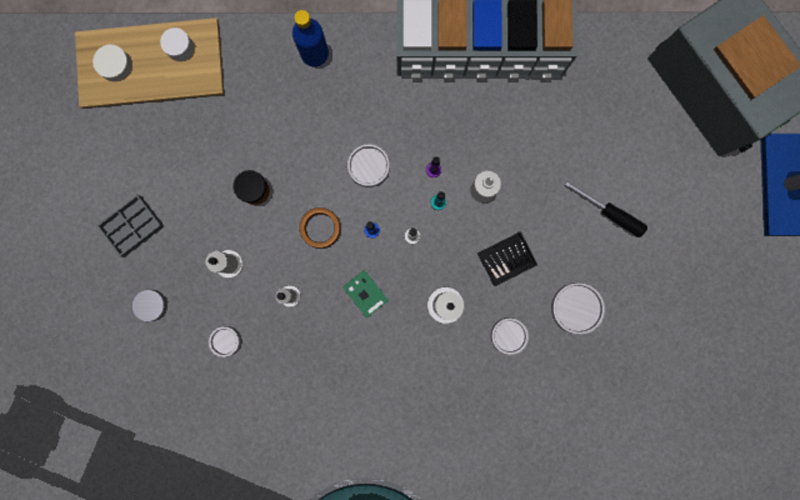

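View pics/scene0.png

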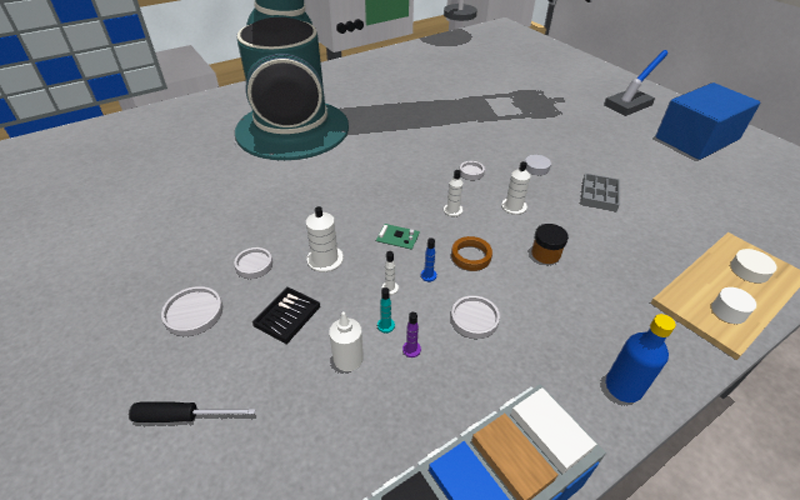

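```bash
python3 - <<'E'
from h import *
import pickle
s=pickle.load(open('top.pkl','rb'))
save(s,'pics/topL.png',(150,120,350,280),4)
save(s,'pics/topR.png',(310,120,510,280),4)
E
```

```text
(no output)
```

View pics/topL.png

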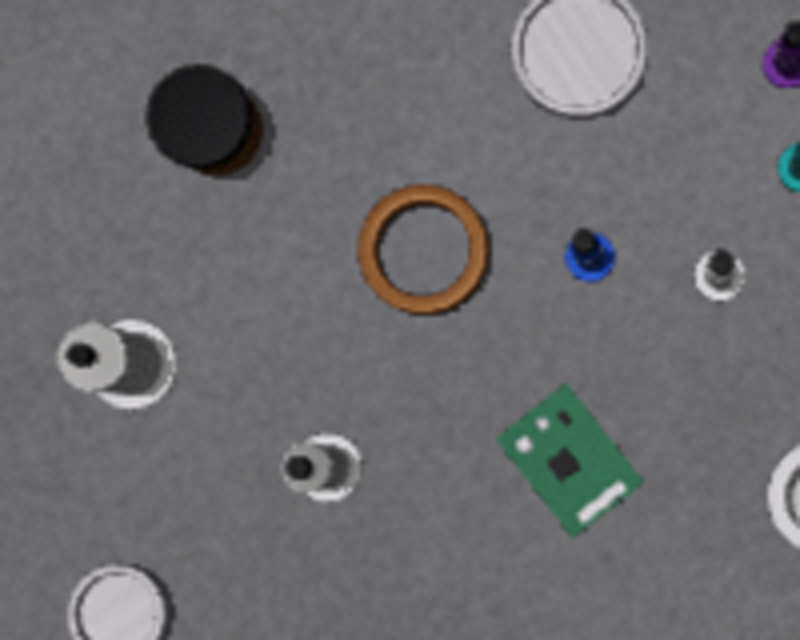

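View pics/topR.png

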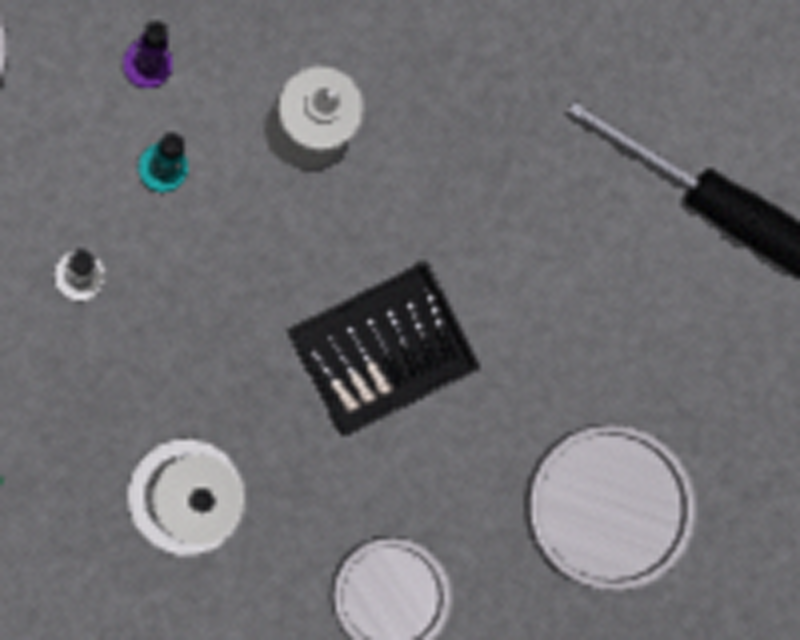

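```bash
python3 - <<'E'
from h import *
import pickle
s=pickle.load(open('top.pkl','rb')); t=pickle.load(open('scene.pkl','rb'))
g=cv2.cvtColor(s['color'],cv2.COLOR_RGB2GRAY)
def f(x0,U,V): return x0+(U+.5)/4-.5, 120+(V+.5)/4-.5
it={'a':(310,80,275,.005,28),'b':(150,326.5,467,.005,38),'c':(150,131,364,.005,50),'d':(310,186,497,.005,64),
'SA':(150,117.5,612,.015,54),'SB':(310,393,595.5,.015,64),'SC':(150,578.5,50,.015,76),'SD':(310,611,507.5,.015,90),
'jar':(150,200,116,.05,56),'bottle':(310,321,108,.07,44)}
for k,(x0,U,V,z,d) in it.items():
    u,v=f(x0,U,V); p=onz(s,u,v,z); 
    o=''
    if k[0]=='S':
        m=(g>135).astype('uint8'); n,l,stt,c=cv2.connectedComponentsWithStats(m)
        i=l[int(round(v)),int(round(u))]; q=np.argwhere(l==i)[:,::-1].astype('float32')
        e=cv2.fitEllipse(cv2.convexHull(q)); w=onz(s,*e[0],z); o=('fit',np.round(w,4)[:2],np.round(np.array(e[1])*(1.0983-z)/s['fx']*1e3,1))
    print(k,np.round(p,4),'scene px(800)',np.round(np.array(proj(t,p))*1.25),o)
caps={'a':(310,81,262,.084),'b':(150,299,467,.094),'c':(150,81,355,.104),'d':(310,202,499,.116)}
for k,(x0,U,V,z) in caps.items(): print('cap',k,np.round(onz(s,*f(x0,U,V),z),4))
E
```

```text
a [ 0.5669 -0.0793  0.005 ] scene px(800) [389. 287.] 
b [0.4594 0.1374 0.005 ] scene px(800) [453. 208.] 
c [0.5157 0.2472 0.005 ] scene px(800) [513. 204.] 
d [ 0.4447 -0.1381  0.005 ] scene px(800) [324. 257.] 
SA [0.3798 0.2484 0.015 ] scene px(800) [471. 167.] ('fit', array([0.3788, 0.2499]), array([51.8, 53.1]))
SB [ 0.3924 -0.2494  0.015 ] scene px(800) [252. 260.] ('fit', array([ 0.3918, -0.2492]), array([62.7, 63.7]))
SC [ 6.908e-01 -2.000e-04  1.500e-02] scene px(800) [474. 312.] ('fit', array([ 6.924e-01, -3.000e-04]), array([72., 73.]))
SD [ 0.4407 -0.3678  0.015 ] scene px(800) [191. 307.] ('fit', array([ 0.4408, -0.3689]), array([88.2, 90.5]))
jar [0.6469 0.2008 0.05  ] scene px(800) [550. 233.] 
bottle [ 0.6492 -0.2038  0.07  ] scene px(800) [344. 330.] 
cap a [ 0.5661 -0.0782  0.084 ]
cap b [0.4595 0.1356 0.094 ]
cap c [0.5153 0.2451 0.104 ]
cap d [ 0.4456 -0.1377  0.116 ]
```

Request:
{"op": "drive_tool", "data": {
  "deltas": [
    {"delta_pos":[0,0,0],"turn":0.35},
    {"delta_pos":[0,0,0],"turn":0.35},
    {"delta_pos":[0,0,0],"turn":0.35},
    {"delta_pos":[0,0,0],"turn":0.35},
    {"delta_pos":[0,0,0],"turn":0.35},
    {"delta_pos":[0,0,0],"turn":0.35},
    {"delta_pos":[0,0,0],"turn":0.247},
    {"delta_pos":[0,0.5,0],"turn":0},
    {"delta_pos":[-0.5,0.5,0],"turn":0}
  ],
  "grip": -1
}}

```text
time_s: 1.23
position: [0.2573, 0.6207, 0.218]
ee_rot: [[-0.004, 1.0, -0.0], [1.0, 0.004, -0.001], [-0.001, -0.0, -1.0]]
wrist_force: [-0.4, 0.4, -0.3]
width: 1.002
```

Request:
{"op": "drive_tool", "data": {
  "deltas": [
    {"delta_pos":[-1,0.86,0],"turn":0},
    {"delta_pos":[-1,0.86,0],"turn":0},
    {"delta_pos":[-1,0.86,0],"turn":0},
    {"delta_pos":[-1,0.86,0],"turn":0},
    {"delta_pos":[-1,0.86,0],"turn":0},
    {"delta_pos":[-1,0.86,0],"turn":0},
    {"delta_pos":[-1,0.86,0],"turn":0},
    {"delta_pos":[-1,0.86,0],"turn":0},
    {"delta_pos":[-1,0.86,0],"turn":0},
    {"delta_pos":[-1,0.86,0],"turn":0}
  ]
}}

```text
time_s: 2.48
position: [0.5154, 0.3185, 0.2186]
ee_rot: [[-0.002, 1.0, 0.0], [1.0, 0.002, -0.0], [-0.0, 0.0, -1.0]]
wrist_force: [0.1, 1.1, 0.0]
width: 0.997
```

Request:
{"op": "drive_tool", "data": {
  "deltas": [
    {"delta_pos":[-0.9,0,0],"turn":0},
    {"delta_pos":[-0.9,0,0],"turn":0},
    {"delta_pos":[-0.6,0,0],"turn":0},
    {"delta_pos":[0,0,0],"turn":0}
  ]
}}

```text
time_s: 2.98
position: [0.5145, 0.2477, 0.2189]
ee_rot: [[0.001, 1.0, 0.0], [1.0, -0.001, 0.0], [0.0, 0.0, -1.0]]
wrist_force: [0.8, 0.3, 0.5]
width: 1.004
```

```bash
cat >> h.py <<'E'
def wrist():
    st=env.read_state(); s=cams.snapshot('wrist'); T=np.eye(4); T[:3,:3]=st['ee_rot']; T[:3,3]=st['position']
    M=T@np.array(s['hand_eye']); s['eye']=M[:3,3]; s['rotation']=M[:3,:3]; return s
E
python3 - <<'E'
from h import *
s=wrist(); save(s,'pics/w1.png')
print(np.round(s['hand_eye'],3).tolist(),np.round(s['rotation'],2).tolist())
P=np.array([.5155,.2462,0])
for z in (.005,.104): print(np.round(proj(s,P+[0,0,z]),1))
E
```

```text
[[-0.0, 0.947, 0.321, 0.082], [1.0, 0.0, -0.001, -0.001], [-0.001, 0.321, -0.947, -0.156], [0.0, 0.0, 0.0, 1.0]] [[1.0, 0.0, -0.0], [-0.0, 0.95, 0.32], [0.0, -0.32, 0.95]]
[324.3 167.1]
[324.8 190. ]
```

View pics/w1.png

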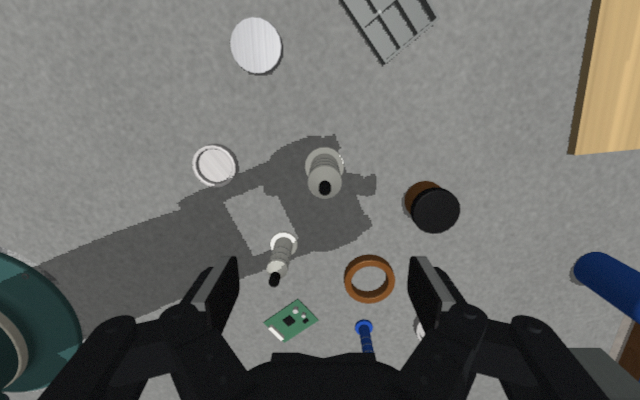

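Request:
{"op": "drive_tool", "data": {
  "deltas": [
    {"delta_pos":[-0.05,0.03,0.9],"turn":0},
    {"delta_pos":[0,0,1],"turn":0},
    {"delta_pos":[0,0,1],"turn":0},
    {"delta_pos":[0,0,1],"turn":0},
    {"delta_pos":[0,0,0.8],"turn":0},
    {"delta_pos":[0,0,0.47],"turn":0},
    {"delta_pos":[0,0,0],"turn":0}
  ]
}}

```text
time_s: 3.9
position: [0.5148, 0.2477, 0.0628]
ee_rot: [[-0.001, 1.0, -0.001], [1.0, 0.001, -0.0], [-0.0, -0.001, -1.0]]
wrist_force: [0.1, -0.1, 0.7]
width: 1.0
```

Request:
{"op": "drive_tool", "data": {
  "deltas": [
    {"delta_pos":[0,0,0],"turn":0},
    {"delta_pos":[0,0,0],"turn":0},
    {"delta_pos":[0,0,0],"turn":0},
    {"delta_pos":[0,0,0],"turn":0},
    {"delta_pos":[0,0,0],"turn":0},
    {"delta_pos":[0,0,0],"turn":0}
  ],
  "grip": 1
}}

```text
time_s: 4.65
position: [0.5165, 0.2481, 0.0673]
ee_rot: [[-0.0, 1.0, 0.004], [1.0, 0.0, 0.002], [0.002, 0.004, -1.0]]
wrist_force: [-7.8, -2.2, 28.9]
width: 0.284
```

```bash
python3 - <<'E'
from h import *
s=wrist(); t=cams.snapshot('scene')
a=cv2.resize(t['color'][100:210,340:480],None,fx=3.6,fy=3.6); b=cv2.resize(s['color'],None,fx=.47,fy=.47)
c=np.zeros((600,800,3),'uint8'); c[:396,:504]=a; c[400:588,:301]=b
cv2.imwrite('pics/g1.png',c[...,::-1]); print(env.read_state()['wrist_force'],env.read_state()['width'])
E
```

```text
[-7.87050191 -2.20312906 29.57661347] 0.28618641629197217
```

View pics/g1.png

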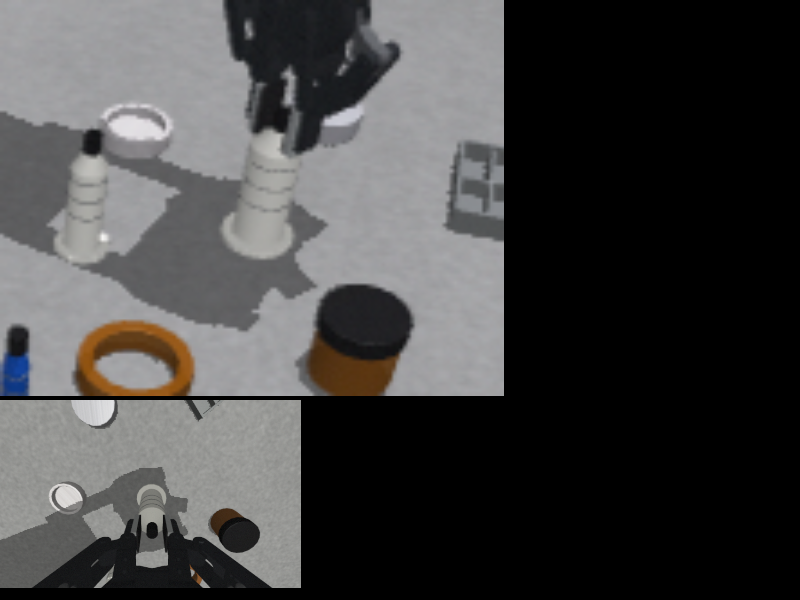

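```bash
python3 - <<'E'
from h import *
import pickle
t=pickle.load(open('scene.pkl','rb')); st=env.read_state(); P=np.array(st['position']); print(P)
for n,p in [('tcp',P),('tip',P-[0,0,.022]),('bTop',[.5155,.247,.104]),('bShoulder',[.5155,.247,.078]),('bBase',[.5155,.247,0])]:
    u,v=proj(t,p); print(n,np.round([(u-340)*3.6,(v-100)*3.6]))
E
```

```text
[0.51648942 0.24812665 0.06726754]
tcp [273. 155.]
tip [267. 182.]
bTop [281. 108.]
bShoulder [273. 141.]
bBase [253. 234.]
```

```bash
python3 - <<'E'
from h import *
st=env.read_state(); s=wrist(); R=np.array(st['ee_rot']); P=np.array(st['position'])
for z in (-.03,-.02,-.01,0,.01,.022):
    print(z,[np.round(proj(s,P+R@np.array([x,y,z])),0).tolist() for x,y in ((0,0),(0.011,.012),(0.011,.0175),(-.011,.0175))])
save(s,'pics/w2.png',(220,160,420,320),4)
E
```

```text
-0.03 [[325.0, 274.0], [350.0, 254.0], [361.0, 254.0], [360.0, 293.0]]
-0.02 [[325.0, 263.0], [348.0, 244.0], [359.0, 244.0], [357.0, 281.0]]
-0.01 [[325.0, 254.0], [347.0, 236.0], [357.0, 236.0], [355.0, 271.0]]
0 [[324.0, 245.0], [345.0, 228.0], [355.0, 228.0], [354.0, 262.0]]
0.01 [[324.0, 238.0], [344.0, 221.0], [353.0, 221.0], [352.0, 253.0]]
0.022 [[324.0, 230.0], [343.0, 214.0], [351.0, 214.0], [350.0, 245.0]]
```

View pics/w2.png

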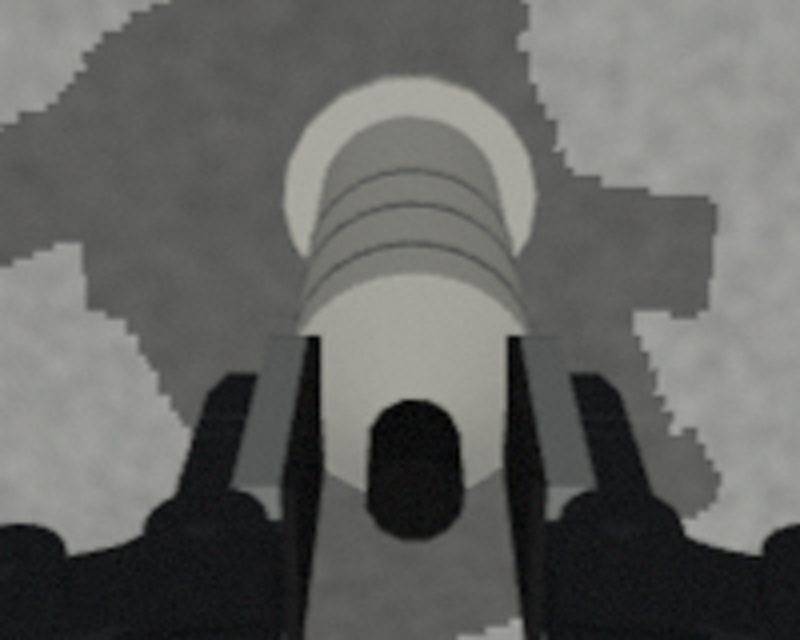

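Request:
{"op": "drive_tool", "data": {
  "deltas": [
    {"delta_pos":[0,0,0],"turn":0},
    {"delta_pos":[0,0,0],"turn":0},
    {"delta_pos":[0,0,0],"turn":0},
    {"delta_pos":[0,0,0],"turn":0},
    {"delta_pos":[0,0,0],"turn":0},
    {"delta_pos":[0,0,0],"turn":0}
  ],
  "grip": -1
}}

```text
time_s: 5.55
position: [0.5152, 0.2475, 0.0634]
ee_rot: [[-0.0, 1.0, -0.0], [1.0, 0.0, -0.0], [-0.0, -0.0, -1.0]]
wrist_force: [-1.1, 0.0, -1.6]
width: 0.997
```

```bash
python3 - <<'E'
from h import *
s=wrist(); st=env.read_state(); print(st['position'],st['wrist_force'],st['width']); save(s,'pics/w3.png')
P=np.array([.5155,.2472,0])
for z in (.005,.104): print(np.round(proj(s,P+[0,0,z]),1))
E
```

```text
[0.51517578 0.24750407 0.06345507] [ 0.06346041 -0.38810592  0.33600092] 0.998755938600735
[324.5 210. ]
[325.7 287.6]
```

View pics/w3.png

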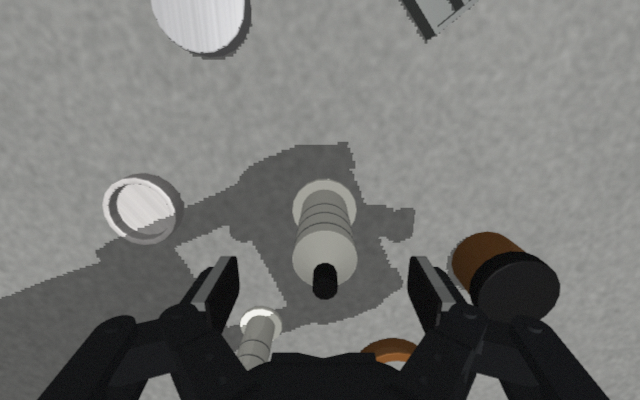

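Request:
{"op": "drive_tool", "data": {
  "deltas": [
    {"delta_pos":[0,0,0.6],"turn":0},
    {"delta_pos":[0,0,0.7],"turn":0},
    {"delta_pos":[0,0,0],"turn":0}
  ]
}}

```text
time_s: 5.98
position: [0.5139, 0.2469, 0.0216]
ee_rot: [[-0.0, 1.0, -0.004], [1.0, 0.0, -0.002], [-0.002, -0.004, -1.0]]
wrist_force: [-0.4, 0.3, -0.1]
width: 0.998
```

Request:
{"op": "drive_tool", "data": {
  "deltas": [
    {"delta_pos":[0,0,0],"turn":0},
    {"delta_pos":[0,0,0],"turn":0},
    {"delta_pos":[0,0,0],"turn":0},
    {"delta_pos":[0,0,0],"turn":0},
    {"delta_pos":[0,0,0],"turn":0},
    {"delta_pos":[0,0,0],"turn":0}
  ],
  "grip": 1
}}

```text
time_s: 6.72
position: [0.5155, 0.2476, 0.0252]
ee_rot: [[-0.0, 1.0, 0.001], [1.0, 0.0, 0.0], [0.0, 0.001, -1.0]]
wrist_force: [-0.9, -0.6, 6.3]
width: 0.391
```

Request:
{"op": "drive_tool", "data": {
  "deltas": [
    {"delta_pos":[0,0,-0.7],"turn":0},
    {"delta_pos":[0,0,-1],"turn":0},
    {"delta_pos":[0,0,-1],"turn":0},
    {"delta_pos":[0,0,-1],"turn":0},
    {"delta_pos":[-0.7,0.5,-1],"turn":0},
    {"delta_pos":[-1,0.7,0],"turn":0},
    {"delta_pos":[-1,0.7,0],"turn":0},
    {"delta_pos":[-1,0.7,0],"turn":0},
    {"delta_pos":[-1,0.7,0],"turn":0},
    {"delta_pos":[-1,0.7,0],"turn":0}
  ]
}}

```text
time_s: 7.98
position: [0.6358, 0.0754, 0.1669]
ee_rot: [[-0.0, 1.0, 0.001], [1.0, 0.0, 0.0], [0.0, 0.001, -1.0]]
wrist_force: [0.3, -0.1, -0.9]
width: 0.396
```

Request:
{"op": "drive_tool", "data": {
  "deltas": [
    {"delta_pos":[-1,0.7,0],"turn":0},
    {"delta_pos":[-1,0.7,0],"turn":0},
    {"delta_pos":[-0.55,0.47,0],"turn":0},
    {"delta_pos":[0,0,0],"turn":0},
    {"delta_pos":[0,0,0],"turn":0}
  ]
}}

```text
time_s: 8.6
position: [0.691, 0.0008, 0.1658]
ee_rot: [[-0.001, 1.0, -0.0], [1.0, 0.001, 0.0], [0.0, -0.0, -1.0]]
wrist_force: [-1.3, -0.2, -1.0]
width: 0.395
```

```bash
python3 - <<'E'
from h import *
s=wrist(); st=env.read_state(); print(st['position']); save(s,'pics/w4.png')
for p in ([.6915,-.0003,.015],[.6915-.038,-.0003,.015],[.6915+.038,-.0003,.015],[.691,0.,.1406],[.691,0.,.1456],[.691,0.025,.1456]): print(np.round(proj(s,p),1))
E
```

```text
[0.6909612  0.00090549 0.16584072]
[324.2 179.7]
[288.7 179.7]
[359.7 179.7]
[324.3 228.5]
[324.3 231.7]
[324.4 195.3]
```

View pics/w4.png

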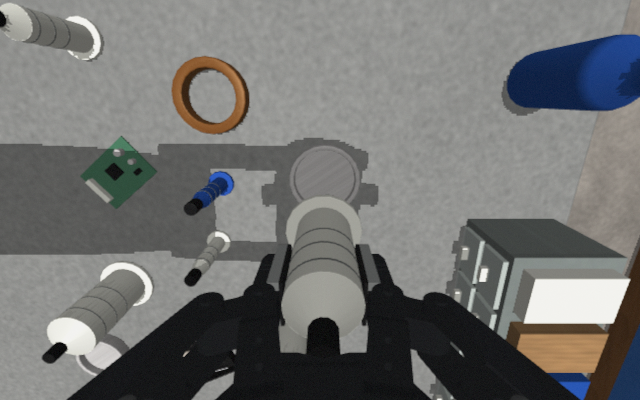

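Request:
{"op": "drive_tool", "data": {
  "deltas": [
    {"delta_pos":[-0.03,0.02,1],"turn":0},
    {"delta_pos":[0,0,1],"turn":0},
    {"delta_pos":[0,0,1],"turn":0},
    {"delta_pos":[0,0,0.7],"turn":0},
    {"delta_pos":[0,0,0.4],"turn":0},
    {"delta_pos":[0,0,0.26],"turn":0},
    {"delta_pos":[0,0,0],"turn":0},
    {"delta_pos":[0,0,0],"turn":0}
  ]
}}

```text
time_s: 9.65
position: [0.6923, -0.0009, 0.0356]
ee_rot: [[-0.0, 1.0, 0.001], [1.0, 0.0, -0.0], [-0.0, 0.001, -1.0]]
wrist_force: [-0.7, 0.4, -1.1]
width: 0.394
```

Request:
{"op": "drive_tool", "data": {
  "deltas": [
    {"delta_pos":[0,0,0.1],"turn":0},
    {"delta_pos":[0,0,0],"turn":0},
    {"delta_pos":[0,0,0],"turn":0}
  ]
}}

```text
time_s: 10.02
position: [0.6919, -0.0009, 0.0318]
ee_rot: [[-0.0, 1.0, 0.0], [1.0, 0.0, -0.0], [-0.0, 0.0, -1.0]]
wrist_force: [0.1, 0.5, -0.8]
width: 0.399
```

Request:
{"op": "drive_tool", "data": {
  "deltas": [
    {"delta_pos":[0,0,0],"turn":0},
    {"delta_pos":[0,0,0],"turn":0},
    {"delta_pos":[0,0,0],"turn":0},
    {"delta_pos":[0,0,0],"turn":0},
    {"delta_pos":[0,0,0],"turn":0},
    {"delta_pos":[0,0,-0.5],"turn":0},
    {"delta_pos":[0,0,-1],"turn":0},
    {"delta_pos":[0,0,-1],"turn":0},
    {"delta_pos":[0,0,-1],"turn":0},
    {"delta_pos":[0,0,-1],"turn":0}
  ],
  "grip": -1
}}

```text
time_s: 11.28
position: [0.6919, -0.0009, 0.1691]
ee_rot: [[-0.0, 1.0, 0.001], [1.0, 0.0, -0.0], [-0.0, 0.001, -1.0]]
wrist_force: [-0.4, -0.3, -0.2]
width: 1.002
```

Request:
{"op": "drive_tool", "data": {
  "deltas": [
    {"delta_pos":[-0.6,-0.9,0],"turn":0},
    {"delta_pos":[-0.6,-0.9,0],"turn":0},
    {"delta_pos":[-0.6,-0.9,0],"turn":0},
    {"delta_pos":[-0.5,-0.9,0],"turn":0},
    {"delta_pos":[-0.3,-0.58,0],"turn":0},
    {"delta_pos":[0,0,0],"turn":0},
    {"delta_pos":[0,0,0],"turn":0}
  ],
  "grip": 0
}}

```text
time_s: 12.15
position: [0.5671, -0.0786, 0.1671]
ee_rot: [[-0.0, 1.0, 0.001], [1.0, 0.0, 0.0], [0.0, 0.001, -1.0]]
wrist_force: [-0.3, -0.7, 0.9]
width: 0.5
```

```bash
python3 - <<'E'
from h import *
s=wrist(); t=cams.snapshot('scene'); print(env.read_state()['position'],env.read_state()['width'])
c=np.zeros((600,640,3),'uint8'); c[:400]=s['color']; c[400:]=cv2.resize(t['color'][180:280,240:450],(420,200)).__class__ and np.pad(cv2.resize(t['color'][180:280,240:450],(420,200)),((0,0),(0,220),(0,0)))
cv2.imwrite('pics/w5.png',c[...,::-1])
P=np.array([.5665,-.0788,0])
for z in (.005,.084): print(np.round(proj(s,P+[0,0,z]),1))
E
```

```text
[ 0.56710027 -0.07852196  0.16663822] 0.504613099051617
[323.  176.3]
[323.2 199.5]
```

View pics/w5.png

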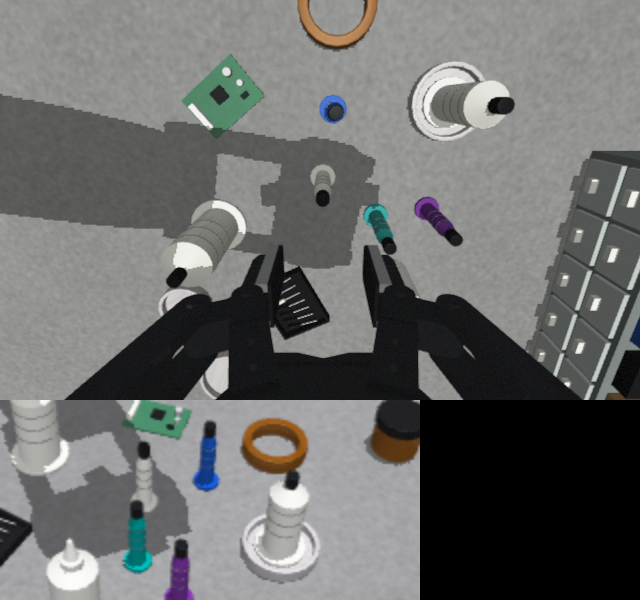

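Request:
{"op": "drive_tool", "data": {
  "deltas": [
    {"delta_pos":[0,0,1],"turn":0},
    {"delta_pos":[0,0,1],"turn":0},
    {"delta_pos":[0,0,1],"turn":0},
    {"delta_pos":[0,0,1],"turn":0},
    {"delta_pos":[0,0,0.8],"turn":0},
    {"delta_pos":[0,0,0.5],"turn":0},
    {"delta_pos":[0,0,0],"turn":0}
  ]
}}

```text
time_s: 13.12
position: [0.5663, -0.0787, 0.0068]
ee_rot: [[-0.0, 1.0, -0.002], [1.0, 0.0, 0.0], [0.0, -0.002, -1.0]]
wrist_force: [0.3, -0.3, 0.0]
width: 0.501
```

Request:
{"op": "drive_tool", "data": {
  "deltas": [
    {"delta_pos":[0,0,0],"turn":0},
    {"delta_pos":[0,0,0],"turn":0},
    {"delta_pos":[0,0,0],"turn":0},
    {"delta_pos":[0,0,0],"turn":0},
    {"delta_pos":[0,0,0],"turn":0}
  ],
  "grip": 1
}}

```text
time_s: 13.75
position: [0.5672, -0.079, 0.0089]
ee_rot: [[-0.0, 1.0, 0.002], [1.0, 0.0, -0.0], [-0.0, 0.002, -1.0]]
wrist_force: [-0.6, 0.3, 6.3]
width: 0.17
```

Request:
{"op": "drive_tool", "data": {
  "deltas": [
    {"delta_pos":[0,0,-0.6],"turn":0},
    {"delta_pos":[0,0,-1],"turn":0},
    {"delta_pos":[0,0,-1],"turn":0},
    {"delta_pos":[0,0,-1],"turn":0},
    {"delta_pos":[0,0,-1],"turn":0},
    {"delta_pos":[0.7,-0.4,-0.5],"turn":0},
    {"delta_pos":[1,-0.57,0],"turn":0},
    {"delta_pos":[1,-0.57,0],"turn":0},
    {"delta_pos":[1,-0.57,0],"turn":0},
    {"delta_pos":[1,-0.57,0],"turn":0}
  ]
}}

```text
time_s: 15.0
position: [0.4854, 0.0629, 0.162]
ee_rot: [[0.0, 1.0, 0.001], [1.0, -0.0, 0.0], [0.0, 0.001, -1.0]]
wrist_force: [0.3, -0.3, -0.6]
width: 0.173
```

Request:
{"op": "drive_tool", "data": {
  "deltas": [
    {"delta_pos":[1,-0.57,0],"turn":0},
    {"delta_pos":[1,-0.57,0],"turn":0},
    {"delta_pos":[1,-0.57,0],"turn":0},
    {"delta_pos":[1,-0.57,0],"turn":0},
    {"delta_pos":[1,-0.57,0],"turn":0},
    {"delta_pos":[0.8,-0.5,0],"turn":0},
    {"delta_pos":[0.43,-0.25,0],"turn":0},
    {"delta_pos":[0,0,0],"turn":0},
    {"delta_pos":[0,0,0],"turn":0}
  ]
}}

```text
time_s: 16.12
position: [0.3785, 0.2484, 0.1609]
ee_rot: [[0.0, 1.0, 0.0], [1.0, -0.0, -0.0], [-0.0, 0.0, -1.0]]
wrist_force: [1.1, 0.9, -0.4]
width: 0.169
```

```bash
python3 - <<'E'
from h import *
s=wrist(); st=env.read_state(); p=np.array(st['position']); print(p,st['width']); save(s,'pics/w6.png')
for q in ([.3793,.2491,.015],[.3793,.2491+.027,.015],[p[0],p[1],p[2]-.0035],[p[0],p[1]+.014,p[2]-.0035]): print(np.round(proj(s,q),1))
E
```

```text
[0.37852754 0.24836531 0.16083845] 0.16990907056963786
[324.5 179.3]
[324.5 153.8]
[324.6 242.6]
[324.6 221. ]
```

View pics/w6.png

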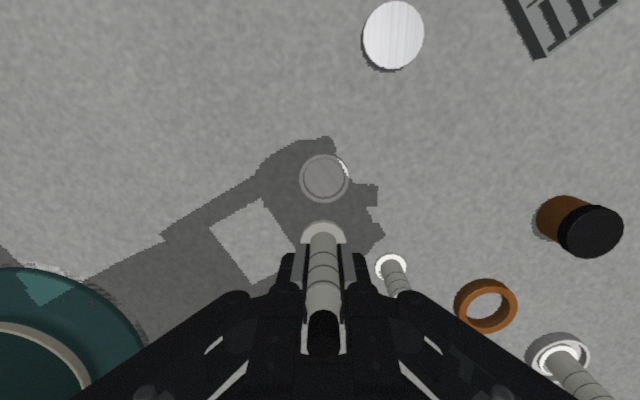

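Request:
{"op": "drive_tool", "data": {
  "deltas": [
    {"delta_pos":[0.02,0.02,1],"turn":0},
    {"delta_pos":[0,0,1],"turn":0},
    {"delta_pos":[0,0,1],"turn":0},
    {"delta_pos":[0,0,1],"turn":0},
    {"delta_pos":[0,0,0.5],"turn":0},
    {"delta_pos":[0,0,0.3],"turn":0},
    {"delta_pos":[0,0,0],"turn":0},
    {"delta_pos":[0,0,0],"turn":0}
  ]
}}

```text
time_s: 17.18
position: [0.3792, 0.2498, 0.0176]
ee_rot: [[-0.0, 1.0, 0.001], [1.0, 0.0, 0.001], [0.001, 0.001, -1.0]]
wrist_force: [-0.9, 0.1, 0.9]
width: 0.174
```

Another 2.5 mm down, then release and rise.

Request:
{"op": "drive_tool", "data": {
  "deltas": [
    {"delta_pos":[0,0,0.09],"turn":0},
    {"delta_pos":[0,0,0],"turn":0},
    {"delta_pos":[0,0,0],"turn":0}
  ]
}}

```text
time_s: 17.55
position: [0.3792, 0.2499, 0.0149]
ee_rot: [[-0.0, 1.0, 0.001], [1.0, 0.0, 0.001], [0.001, 0.001, -1.0]]
wrist_force: [-0.7, -0.1, 5.7]
width: 0.168
```

Request:
{"op": "drive_tool", "data": {
  "deltas": [
    {"delta_pos":[0,0,0],"turn":0},
    {"delta_pos":[0,0,0],"turn":0},
    {"delta_pos":[0,0,0],"turn":0},
    {"delta_pos":[0,0,0],"turn":0},
    {"delta_pos":[0,0,-0.5],"turn":0},
    {"delta_pos":[0,0,-1],"turn":0},
    {"delta_pos":[0,0,-1],"turn":0},
    {"delta_pos":[0,0,-1],"turn":0},
    {"delta_pos":[0,0,-1],"turn":0},
    {"delta_pos":[0,0,-0.6],"turn":0}
  ],
  "grip": -0.2
}}

```text
time_s: 18.8
position: [0.379, 0.2497, 0.1694]
ee_rot: [[-0.0, 1.0, 0.002], [1.0, 0.0, 0.001], [0.001, 0.002, -1.0]]
wrist_force: [-0.6, 0.3, -0.1]
width: 0.599
```

Request:
{"op": "drive_tool", "data": {
  "deltas": [
    {"delta_pos":[-1,0.7,0],"turn":0},
    {"delta_pos":[-1,0.7,0],"turn":0},
    {"delta_pos":[-1,0.7,0],"turn":0},
    {"delta_pos":[-0.77,0.58,0],"turn":0},
    {"delta_pos":[0,0,0],"turn":0},
    {"delta_pos":[0,0,0],"turn":0}
  ]
}}

```text
time_s: 19.55
position: [0.4588, 0.1367, 0.167]
ee_rot: [[0.0, 1.0, -0.0], [1.0, -0.0, 0.0], [0.0, -0.0, -1.0]]
wrist_force: [0.2, 0.4, 0.8]
width: 0.602
```

```bash
python3 - <<'E'
from h import *
s=wrist(); st=env.read_state(); p=np.array(st['position']); print(p,st['width']); save(s,'pics/w7.png')
P=np.array([.4595,.1365,0])
for z in (.005,.094): print(np.round(proj(s,P+[0,0,z]),1))
for q in ([.3793,.2491,.015],[.3793,.2491,.011],[.3793,.2491,.090]): print('a',np.round(proj(s,q),1))
E
```

```text
[0.4587338  0.13695277 0.16702738] 0.5970755490007791
[324.4 176.3]
[324.9 203.6]
a [240.2  64. ]
a [241.3  64.5]
a [212.4  52.7]
```

View pics/w7.png

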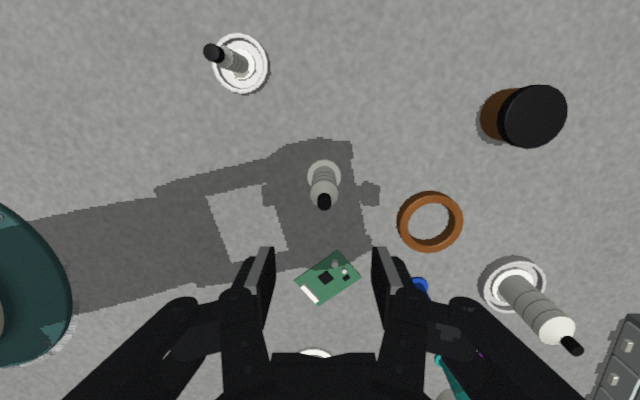

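Request:
{"op": "drive_tool", "data": {
  "deltas": [
    {"delta_pos":[0,0,1],"turn":0},
    {"delta_pos":[0,0,1],"turn":0},
    {"delta_pos":[0,0,1],"turn":0},
    {"delta_pos":[0,0,1],"turn":0},
    {"delta_pos":[0,0,0.7],"turn":0},
    {"delta_pos":[0,0,0.45],"turn":0},
    {"delta_pos":[0,0,0],"turn":0}
  ]
}}

```text
time_s: 20.48
position: [0.4586, 0.1368, 0.0121]
ee_rot: [[-0.001, 1.0, -0.001], [1.0, 0.001, -0.0], [-0.0, -0.001, -1.0]]
wrist_force: [0.7, -0.2, 1.0]
width: 0.599
```

Request:
{"op": "drive_tool", "data": {
  "deltas": [
    {"delta_pos":[0,0,0],"turn":0},
    {"delta_pos":[0,0,0],"turn":0},
    {"delta_pos":[0,0,0],"turn":0},
    {"delta_pos":[0,0,0],"turn":0},
    {"delta_pos":[0,0,0],"turn":0}
  ],
  "grip": 1
}}

```text
time_s: 21.1
position: [0.4597, 0.1367, 0.0137]
ee_rot: [[-0.0, 1.0, 0.002], [1.0, 0.0, 0.001], [0.001, 0.002, -1.0]]
wrist_force: [-2.3, 0.4, 6.5]
width: 0.277
```

Request:
{"op": "drive_tool", "data": {
  "deltas": [
    {"delta_pos":[0,0,-0.6],"turn":0},
    {"delta_pos":[0,0,-1],"turn":0},
    {"delta_pos":[0,0,-1],"turn":0},
    {"delta_pos":[0,0,-1],"turn":0},
    {"delta_pos":[0,0,-1],"turn":0},
    {"delta_pos":[-0.7,-0.12,-0.7],"turn":0},
    {"delta_pos":[-1,-0.175,0],"turn":0},
    {"delta_pos":[-1,-0.175,0],"turn":0},
    {"delta_pos":[-1,-0.175,0],"turn":0},
    {"delta_pos":[-1,-0.175,0],"turn":0}
  ]
}}

```text
time_s: 22.35
position: [0.4342, -0.0055, 0.173]
ee_rot: [[-0.0, 1.0, 0.001], [1.0, 0.0, -0.0], [-0.0, 0.001, -1.0]]
wrist_force: [-0.0, 0.1, -0.2]
width: 0.276
```

Request:
{"op": "drive_tool", "data": {
  "deltas": [
    {"delta_pos":[-1,-0.175,0],"turn":0},
    {"delta_pos":[-1,-0.175,0],"turn":0},
    {"delta_pos":[-1,-0.175,0],"turn":0},
    {"delta_pos":[-1,-0.175,0],"turn":0},
    {"delta_pos":[-1,-0.175,0],"turn":0},
    {"delta_pos":[-1,-0.175,0],"turn":0},
    {"delta_pos":[-1,-0.175,0],"turn":0},
    {"delta_pos":[-1,-0.175,0],"turn":0},
    {"delta_pos":[0,0,0],"turn":0},
    {"delta_pos":[0,0,0],"turn":0}
  ]
}}

```text
time_s: 23.6
position: [0.3926, -0.2443, 0.1723]
ee_rot: [[0.0, 1.0, 0.001], [1.0, -0.0, -0.0], [-0.0, 0.001, -1.0]]
wrist_force: [0.4, -0.0, -1.2]
width: 0.275
```

Request:
{"op": "drive_tool", "data": {
  "deltas": [
    {"delta_pos":[-0.17,-0.02,1],"turn":0},
    {"delta_pos":[0,0,1],"turn":0},
    {"delta_pos":[0,0,1],"turn":0},
    {"delta_pos":[0,0,1],"turn":0},
    {"delta_pos":[0,0,0.6],"turn":0},
    {"delta_pos":[0,0,0.4],"turn":0},
    {"delta_pos":[0,0,0],"turn":0},
    {"delta_pos":[0,0,0],"turn":0}
  ]
}}

```text
time_s: 24.6
position: [0.3924, -0.2499, 0.0224]
ee_rot: [[-0.0, 1.0, 0.001], [1.0, 0.0, -0.001], [-0.001, 0.001, -1.0]]
wrist_force: [0.6, 0.0, -1.3]
width: 0.277
```

Request:
{"op": "drive_tool", "data": {
  "deltas": [
    {"delta_pos":[0,0,0.09],"turn":0},
    {"delta_pos":[0,0,0],"turn":0},
    {"delta_pos":[0,0,0],"turn":0}
  ]
}}

```text
time_s: 24.98
position: [0.3925, -0.25, 0.0197]
ee_rot: [[-0.0, 1.0, 0.001], [1.0, 0.0, -0.001], [-0.001, 0.001, -1.0]]
wrist_force: [-0.2, 0.8, 5.7]
width: 0.278
```

Request:
{"op": "drive_tool", "data": {
  "deltas": [
    {"delta_pos":[0,0,0],"turn":0},
    {"delta_pos":[0,0,0],"turn":0},
    {"delta_pos":[0,0,0],"turn":0},
    {"delta_pos":[0,0,0],"turn":0},
    {"delta_pos":[0,0,-0.5],"turn":0},
    {"delta_pos":[0,0,-1],"turn":0},
    {"delta_pos":[0,0,-1],"turn":0},
    {"delta_pos":[0,0,-1],"turn":0},
    {"delta_pos":[0,0,-1],"turn":0},
    {"delta_pos":[0,0,-0.9],"turn":0}
  ],
  "grip": -0.5
}}

```text
time_s: 26.22
position: [0.3919, -0.2496, 0.1832]
ee_rot: [[-0.0, 1.0, 0.001], [1.0, 0.0, -0.001], [-0.001, 0.001, -1.0]]
wrist_force: [-0.1, 0.5, -0.4]
width: 0.748
```

Request:
{"op": "drive_tool", "data": {
  "deltas": [
    {"delta_pos":[1,0.45,0],"turn":0},
    {"delta_pos":[1,0.45,0],"turn":0},
    {"delta_pos":[1,0.45,0],"turn":0},
    {"delta_pos":[0.72,0.42,0],"turn":0},
    {"delta_pos":[0,0,0],"turn":0},
    {"delta_pos":[0,0,0],"turn":0}
  ],
  "grip": -1
}}

```text
time_s: 26.98
position: [0.4449, -0.1383, 0.1815]
ee_rot: [[-0.0, 1.0, 0.0], [1.0, 0.0, -0.0], [-0.0, 0.0, -1.0]]
wrist_force: [-0.6, 0.6, -0.3]
width: 0.998
```

```bash
python3 - <<'E'
from h import *
s=wrist(); st=env.read_state(); p=np.array(st['position']); print(p,st['width']); save(s,'pics/w8.png')
P=np.array([.445,-.138,0])
for z in (.005,.116): print(np.round(proj(s,P+[0,0,z]),1))
E
```

```text
[ 0.44482945 -0.13848206  0.18129247] 0.997563764741844
[323.6 172.7]
[324.1 206.2]
```

View pics/w8.png

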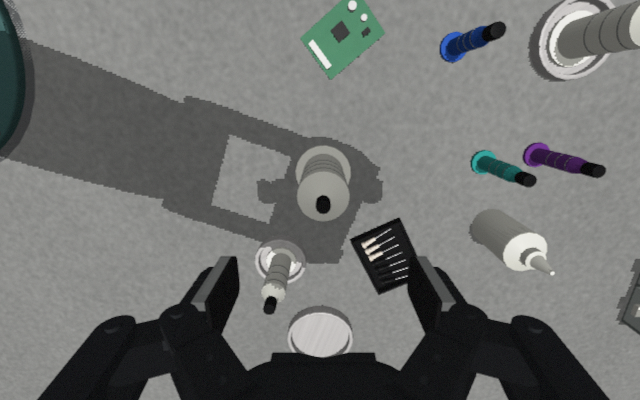

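Request:
{"op": "drive_tool", "data": {
  "deltas": [
    {"delta_pos":[0,0,1],"turn":0},
    {"delta_pos":[0,0,1],"turn":0},
    {"delta_pos":[0,0,1],"turn":0},
    {"delta_pos":[0,0,1],"turn":0},
    {"delta_pos":[0,0,0.6],"turn":0},
    {"delta_pos":[0,0,0.3],"turn":0},
    {"delta_pos":[0,0,0],"turn":0}
  ]
}}

```text
time_s: 27.9
position: [0.4451, -0.1382, 0.034]
ee_rot: [[0.0, 1.0, -0.0], [1.0, -0.0, 0.0], [0.0, -0.0, -1.0]]
wrist_force: [-0.3, -0.1, -0.3]
width: 0.997
```

Request:
{"op": "drive_tool", "data": {
  "deltas": [
    {"delta_pos":[0,0,0],"turn":0},
    {"delta_pos":[0,0,0],"turn":0},
    {"delta_pos":[0,0,0],"turn":0},
    {"delta_pos":[0,0,0],"turn":0},
    {"delta_pos":[0,0,0],"turn":0},
    {"delta_pos":[0,0,0],"turn":0}
  ],
  "grip": 1
}}

```text
time_s: 28.65
position: [0.4454, -0.1382, 0.0347]
ee_rot: [[-0.0, 1.0, 0.001], [1.0, 0.0, -0.0], [-0.0, 0.001, -1.0]]
wrist_force: [-2.4, 0.6, 6.3]
width: 0.519
```

Request:
{"op": "drive_tool", "data": {
  "deltas": [
    {"delta_pos":[0,0,-0.6],"turn":0},
    {"delta_pos":[0,0,-1],"turn":0},
    {"delta_pos":[0,0,-1],"turn":0},
    {"delta_pos":[0,0,-1],"turn":0},
    {"delta_pos":[0,0,-1],"turn":0},
    {"delta_pos":[0,0,-0.6],"turn":0},
    {"delta_pos":[-0.7,0,0],"turn":0},
    {"delta_pos":[-1,-0.05,0],"turn":0},
    {"delta_pos":[-1,-0.05,0],"turn":0},
    {"delta_pos":[-1,-0.05,0],"turn":0}
  ]
}}

```text
time_s: 29.9
position: [0.4403, -0.2499, 0.1899]
ee_rot: [[-0.0, 1.0, -0.0], [1.0, 0.0, 0.0], [0.0, -0.0, -1.0]]
wrist_force: [0.2, 0.3, -2.9]
width: 0.525
```

Request:
{"op": "drive_tool", "data": {
  "deltas": [
    {"delta_pos":[-1,0,0],"turn":0},
    {"delta_pos":[-1,0,0],"turn":0},
    {"delta_pos":[-1,0,0],"turn":0},
    {"delta_pos":[-0.98,0,0],"turn":0},
    {"delta_pos":[0,0,0],"turn":0},
    {"delta_pos":[0,0,0],"turn":0}
  ]
}}

```text
time_s: 30.65
position: [0.4405, -0.368, 0.1897]
ee_rot: [[0.0, 1.0, -0.0], [1.0, -0.0, 0.001], [0.001, -0.0, -1.0]]
wrist_force: [-0.1, 0.3, -2.2]
width: 0.531
```

```bash
python3 - <<'E'
from h import *
s=wrist(); st=env.read_state(); p=np.array(st['position']); print(p,st['width']); save(s,'pics/w9.png')
q=np.array([.4408,-.3684,.015]); b=p-[0,0,.0297]
print([np.round(proj(s,x),1).tolist() for x in (q,q+[.045,0,0],q+[0,.045,0],b,b+[0,.032,0])])
E
```

```text
[ 0.44053968 -0.36781213  0.18978882] 0.5224261419467194
[[324.0, 173.8], [363.3, 173.7], [324.0, 133.8], [324.4, 224.5], [324.4, 179.1]]
```

View pics/w9.png

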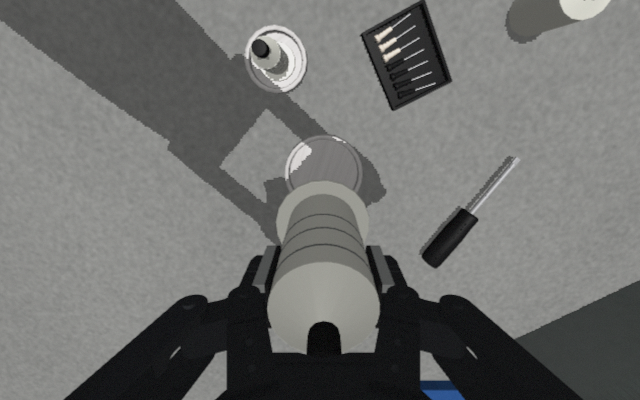

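Request:
{"op": "drive_tool", "data": {
  "deltas": [
    {"delta_pos":[-0.02,0.02,1],"turn":0},
    {"delta_pos":[0,0,1],"turn":0},
    {"delta_pos":[0,0,1],"turn":0},
    {"delta_pos":[0,0,1],"turn":0},
    {"delta_pos":[0,0,0.6],"turn":0},
    {"delta_pos":[0,0,0.3],"turn":0},
    {"delta_pos":[0,0,0],"turn":0},
    {"delta_pos":[0,0,0],"turn":0}
  ]
}}

```text
time_s: 31.7
position: [0.4416, -0.3694, 0.044]
ee_rot: [[-0.0, 1.0, 0.001], [1.0, 0.0, -0.001], [-0.001, 0.001, -1.0]]
wrist_force: [0.3, 0.3, -1.6]
width: 0.523
```

Request:
{"op": "drive_tool", "data": {
  "deltas": [
    {"delta_pos":[0,0,0.11],"turn":0},
    {"delta_pos":[0,0,0],"turn":0},
    {"delta_pos":[0,0,0],"turn":0}
  ]
}}

```text
time_s: 32.08
position: [0.4416, -0.3695, 0.0407]
ee_rot: [[-0.0, 1.0, 0.001], [1.0, 0.0, -0.001], [-0.001, 0.001, -1.0]]
wrist_force: [-0.6, 0.6, 5.7]
width: 0.522
```

Request:
{"op": "drive_tool", "data": {
  "deltas": [
    {"delta_pos":[0,0,0],"turn":0},
    {"delta_pos":[0,0,0],"turn":0},
    {"delta_pos":[0,0,0],"turn":0},
    {"delta_pos":[0,0,0],"turn":0},
    {"delta_pos":[0,0,0],"turn":0},
    {"delta_pos":[0,0,-0.5],"turn":0},
    {"delta_pos":[0,0,-1],"turn":0},
    {"delta_pos":[0,0,-1],"turn":0},
    {"delta_pos":[0,0,-1],"turn":0},
    {"delta_pos":[0,0,-1],"turn":0}
  ],
  "grip": -1
}}

```text
time_s: 33.33
position: [0.4412, -0.369, 0.1768]
ee_rot: [[-0.0, 1.0, 0.001], [1.0, 0.0, -0.001], [-0.001, 0.001, -1.0]]
wrist_force: [0.0, -0.3, -0.3]
width: 1.003
```

Request:
{"op": "drive_tool", "data": {
  "deltas": [
    {"delta_pos":[-0.5,0,-1],"turn":0},
    {"delta_pos":[-1,0,-1],"turn":0},
    {"delta_pos":[-1,0,-1],"turn":0},
    {"delta_pos":[-1,0,0],"turn":0},
    {"delta_pos":[-1,0,0],"turn":0},
    {"delta_pos":[0,0,0],"turn":0},
    {"delta_pos":[0,0,0],"turn":0}
  ]
}}

```text
time_s: 34.2
position: [0.4412, -0.5036, 0.2652]
ee_rot: [[-0.0, 1.0, 0.0], [1.0, 0.0, -0.0], [-0.0, 0.0, -1.0]]
wrist_force: [-0.3, -0.7, 0.2]
width: 1.002
```

```bash
python3 - <<'E'
from h import *
s=cams.snapshot('top'); cv2.imwrite('pics/top9.png',cv2.resize(s['color'][115:305,150:490],None,fx=2.3,fy=2.3,interpolation=cv2.INTER_CUBIC)[...,::-1])
for k,p,h in (('a',(.3793,.2491),.084),('b',(.392,-.2493),.094),('c',(.6915,-.0003),.104),('d',(.4408,-.3685),.116)):
    print(k,[np.round([(u-150+.5)*2.3-.5,(v-115+.5)*2.3-.5]).tolist() for u,v in (proj(s,[*p,.011]),proj(s,[*p,h+.006]))])
E
```

```text
a [[68.0, 363.0], [43.0, 370.0]]
b [[593.0, 354.0], [611.0, 361.0]]
c [[333.0, 40.0], [327.0, 17.0]]
d [[719.0, 303.0], [756.0, 306.0]]
```

View pics/top9.png

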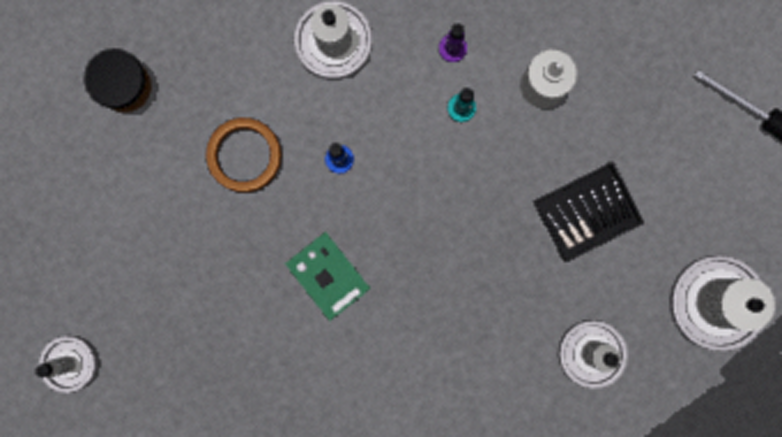

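All four caps sit within a couple of pixels of the positions predicted for barrels upright and centred in their cups: a at (43,370), b at (611,359), c at (328,17), d at (756,305). The jar at (116,80) and the bottle at (552,73) show no movement.

```bash
python3 -c "
from rig import env
print(env.finish_job())"
```

```text
the job is handed in; nothing more can be done
None
```

All four barrels stand tip up in the stands of their size, released, and the job was handed in at about 34 s of the 109 s allowed. `env.finish_job()` gives no verdict, so success rests on my own checks.

- **Last checks:** In the final top picture every barrel's cap was within about 2 pixels (roughly 2 mm) of where it should be if upright, centred and on the cup floor. When lowered, a, b and d showed a contact force of about 6 N at floor height. c showed none, and I judged it seated from its height and the pictures. The squeeze bottle, flux jar and coloured look-alikes show no movement in the pictures.
- **Disagreement with the description:** The fingertips sit about 20 mm behind the reported TCP, not 22 mm ahead of it. Because of this, my first grip on barrel c closed on its taper, with about 29 N at the wrist. It stayed upright and undamaged in the pictures. I opened the gripper, went 42 mm lower and used that correction for the rest, with no further trouble.
- **Smaller mismatch:** The widest and tallest stand rims matched their sizes, but stand c measured about 73 mm across against the stated 76 mm. Its centre still agreed between the top and wrist views.

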